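# Lay an open housing down into its assembly fixture and latch it

## Robot

A 7-joint arm with a two-finger parallel gripper is mounted at the origin on a cart in front of the work surface, level with it; the furniture and walls round the work are solid. World frame = base frame: x ahead of the robot, y to its left, z up, the work surface at z = 0. Lengths are in m, angles in rad, forces in N, time in s.
With the tool pointing down it reaches from about 0.4 to 0.85 m from the base axis. Payload 10.4 kg.
Tool frame: the origin (TCP) lies between the finger pads; the fingertips stand 19 mm ahead of it and the grasp point (between the pads) is the TCP; z points along the fingers, y is the line along which they close (so a half turn about z gives the same grasp; the last joint's range is limited). The gripper opens to 87 mm and grips with 3 to 60 N. Pads are 19 mm wide; open, the fingers measure 117 mm over their backs; the gripper's body (75 mm by 190 mm) begins 51 mm behind the grasp point.
Start: joints at [1.295, 0.332, -0.065, 1.46, 0.022, 1.35, -0.088], TCP at [0.156, -0.605, 0.242] pointing down, gripper open.
Joint ranges: [-2.6, 2.6], [-0.5, 2.12], [-1.47, 1.34], [0.16, 2.42], [-1.27, 4.41], [0.06, 2.06], [-2.6, 2.6]. Speed limits (rad/s): [2.22, 2.22, 2.79, 2.79, 3.14, 3.14, 3.14].

## Interface

Orientations are given as a rotation vector (axis times angle).
In Python, from plant import * gives the robot as it stands. The module is installed in compiled form; this text tells all that it offers.
- The arm moves only by the tool move_arm, never from a script. Its argument "plan" is a list that holds one entry, the list of rows, each a list of 4 numbers: the shift along the tool's x, y, z in m, then the turn about the tool's z in rad. A call has 1 to 20 rows; each row is the pose to reach, as a shift and turn from the pose commanded when the call began, along the tool's axes at that moment; what a row does not reach only later rows make up. A row lasts 1/8 s, in which the tool goes at most 62.5 mm and 10.7 degrees, less where a joint would pass 70% of its speed; a pose out of reach is approached as far as the arm can. A call with a gripper value outside its range is refused whole. "hand" is the finger opening in m, from 0 to 0.087, set as the call begins (left out, the last holds). The fingers move at their own pace and stop on an object; "force" is the grip in N (left out, the last holds). Time passes only in rows, so rows that repeat a pose let the fingers close. It gives the time, the measured TCP pose, the force, the opening and the grip force at its end, in the units of the state.
- get_state(): the state, without advancing time (a new reading comes with each control period).
- camera(name): name is "scene" or "top"; returns the picture (384x512x3 uint8, red, green, blue); there is no depth.
- camera_model(name): a dict with "fx", "fy", "cx", "cy" (pixels), "rvec" (rotation vector, rad) and "tvec" (3), from world to camera coordinates, as OpenCV has them. Camera axes: x right, y down, z forward; pixel columns grow to the right and rows downward; lengths in m; the calibration is good to about 2 mm. A picture is of the moment at which its call begins. camera_model takes no time and is no camera call.
- close_job(): hands the job in; it is judged then, once.
The state is a dict: "clock": time; "joints": joint angles; "joint_velocities": joint speeds; "tau": joint torques, N m; "position": TCP position; "tcp_rot": TCP orientation; "force": force on the tool from outside, world axes, zero at the start; "ft_torque": the same for the moment, N m; "finger_gap": finger opening in m; "grip_force": force on a finger pad.
Only numpy, scipy, OpenCV 4.12 (cv2) and the standard library are available. Lean on these libraries where they do the work, as an engineer would, in place of code of your own. Each camera call takes 0.05 s, during which the arm holds its last target. There are 200 camera calls.

## Task

Lay the standing aluminium housing down on its plain side, the one facing away from the backstop, in the assembly fixture, so that its open end points away from the backstop, easing it down gently all the way instead of letting it drop. Then slide it fully home against the backstop and swing the red catch completely shut in front of its rim. Use only the tips or outsides of the fingers to push and support: do not pinch or lift the housing, and leave the other things on the bench alone.

Things in the scene. Friction and masses are not known exactly. Their poses are not given: they have to be found in the camera images.
- fixture: Assembly fixture, fixed: dark steel plate with rubber bed and a backstop 120 wide, 16 thick, its top 62 mm above the bench. Origin at bench level under the middle of the backstop's front face; +x points behind the backstop, the bed runs along -x; y to the left looking along +x, z up.
- bed (a point): Middle of the fixture's black rubber bed, 236 long x 86 wide, 12 mm above the bench; (-118, 0, 12) mm in the fixture's frame. Grey guides along both sides: inner faces at y = +46 and -46 mm, 18 thick, tops 34 mm above the bench; the right one reaches from x = 0 to -120, the left one, which carries the catch, to -160.
- housing: Loose aluminium housing, 0.4 kg: tube 52 (its x) x 84 (y) x 140 mm (z), walls 4 mm, empty, closed at z = 0 by a black rear panel, open at z = 140. Origin: centre of the rear panel's outer face. Starts upright on the bed near the backstop, its axes along the fixture's within 2 degrees. Home, it lies with its origin at (0, 0 +-4, 38) mm in the fixture's frame, its z along the fixture's -x.
- housing_toe (a point): Middle of the lower edge of the housing's plain front side, (-26, 0, 0) mm in the housing's frame. The housing tips over this edge, balancing on it at about 0.4 rad of tilt; the edge stays down on the bed all the time and the front side ends up lying on the bed.
- housing_mouth (a point): Centre of the housing's open mouth, (0, 0, 140) mm in its frame. The opening is 44 (its x) x 76 mm (its y) inside and goes down to the rear panel. The outer 2 mm of the walls end 5 mm before the rim.
- housing_back (a point): Middle of the housing's back side, the one with cooling ribs: (26, 0, 70) mm in its frame. It ends on top.
- catch (a joint): Red swing catch, vertical axis. 0 rad: shut, its plate (reaching 25 mm from the pivot, 34 to 42 mm above the bench) points along the fixture's -y, 3 mm in front of the rim of a housing that is home. Grows clockwise from above as it opens; at 1.57 it points along the fixture's -x; range 0 to 2.4. Starts at 1.6 to 2.1, stays where it is left; about 2 N on the post turns it.
- catch_pivot (a point): Top of the catch's pivot, on the end of the left guide: (-150.5, 55, 42) mm in the fixture's frame.
- catch_post (a point): Top of the catch's black thumb post, 10 mm in diameter, 42 to 67 mm above the bench. With the catch shut it stands at (-158.5, 37) mm in the fixture's frame.
- board_green: Bystander: green circuit board 56 x 82 x 18 mm, origin at the centre of its underside.
- hex_keys: Bystander: red folding hex-key set 88 x 24 x 18 mm, origin at the centre of its underside.
- needle_pliers: Bystander: red-handled needle-nose pliers 158 x 60 x 13 mm, origin at the centre of the underside.
- marker_black: Bystander: black marker pen 16 x 120 x 16 mm, origin at the centre of its underside.
- flux_bottle: Bystander: small translucent bottle with a black needle cap, 37 x 37 x 108 mm, upright, origin at the centre of its underside.
- tape_black: Bystander: roll of black tape 53 x 51 x 19 mm lying flat, origin at the centre of its underside.
- tip_tin: Bystander: small round white tin with an orange label, 52 mm in diameter, 26 high, origin at the centre of its underside.

How it is judged:
On the way:
1. the housing lies on its front side on the fixture's bed, mouth away from the backstop, while the catch is still open (angle between housing's own z axis and vertical between 1.5 and 1.64 rad and height (world z) of housing below 0.042 m and height (world z) of housing_toe below 0.016 m and x of housing_mouth in the frame of fixture below -0.13 m and value of joint catch above 1 rad), for 0.2 s.
At the end, for the whole second after the job is handed in: The housing lies flat (within 4 degrees) on its front side on the bed between the guides, mouth away from the backstop, its rear panel within 5 mm of the backstop, at rest; the catch is shut to within 0.1 rad in front of its rim (angle between housing's own z axis and vertical between 1.5 and 1.64 rad and height (world z) of housing below 0.042 m and height (world z) of housing_toe below 0.016 m and x of housing_mouth in the frame of fixture below -0.13 m and x of housing in the frame of fixture above -0.005 m and y of housing in the frame of fixture between -0.008 and 0.008 m and value of joint catch below 0.1 rad and linear speed of housing below 0.02 m/s and angular speed of housing below 0.1 rad/s); the robot touches nothing.
It fails at once if the housing drops: it turns faster than 3.5 rad/s (angular speed of housing above 3.5 rad/s).
It fails at once if the housing is lifted: the edge it tips over rises more than 12 mm off the bed (height (world z) of housing_toe above 0.024 m).
It fails at once if the housing is pinched: the fingers press on the inside and the outside of its wall at once, or on two opposite outer sides (((contact force between the fingers and housing_c1 above 1 N or contact force between the fingers and housing_c2 above 1 N or contact force between the fingers and housing_c3 above 1 N or contact force between the fingers and housing_c4 above 1 N) and (contact force between the fingers and housing_c5 above 1 N or contact force between the fingers and housing_c6 above 1 N or contact force between the fingers and housing_c7 above 1 N or contact force between the fingers and housing_c8 above 1 N)) or (contact force between the fingers and housing_c5 above 1 N and contact force between the fingers and housing_c7 above 1 N) or (contact force between the fingers and housing_c6 above 1 N and contact force between the fingers and housing_c8 above 1 N)).
It fails at once if a bystander is moved more than 20 mm (distance of any of board_green, hex_keys, needle_pliers, marker_black, flux_bottle, tape_black, tip_tin from where it was at the start of the episode above 0.02 m).
It also fails if it takes over 66 s, if anything falls off the work surface, if the arm or the gripper's body presses on something with over 40 N, if the wrist force passes 120 N, or if a joint passes its speed limit or range.

## Working session

There is one attempt and no reset: what is moved stays moved. The work goes in short steps, Python scripts to look and compute and a tool call to move; the robot and the scene stay as the last step left them, time stands still between calls to the robot, and variables do not carry over. Pictures are saved under pics/ and viewed, at most 11 in all, crops included, and the job is handed in when it is done.

Besides the shell and the picture viewer there is one more tool, called as a command line: name --argument value ..., lists and objects as JSON in quotes. move_arm: Moves the arm, as the interface text tells. Its arguments: {"type":"object","properties":{"plan":{"type":"array"},"hand":{"type":"number"},"force":{"type":"number"}},"required":["plan"]}

```bash
mkdir -p pics
python3 - <<'E'
from plant import *
import cv2
for n in("scene","top"):
    cv2.imwrite(f"pics/{n}0.png",cv2.resize(camera(n)[:,:,::-1],(800,600)));print(n,camera_model(n))
s=get_state();print(s)
E
```

```text
scene {'fx': 460.1526193616871, 'fy': 460.1526193616871, 'cx': 247.83490649257465, 'cy': 194.78732929742617, 'rvec': array([ 0.7158355 , -2.49749436,  1.21997999]), 'tvec': array([0.39605085, 0.32514263, 0.9638817 ])}
top {'fx': 410.1270014435613, 'fy': 410.1270014435613, 'cx': 254.82119209402808, 'cy': 194.4901546463821, 'rvec': array([ 2.18127374, -2.0321474 ,  0.22515243]), 'tvec': array([-0.16597595,  0.5455442 ,  1.14503646])}
{'clock': 0.1, 'joints': array([ 1.29540423,  0.33281177, -0.06471449,  1.46088877,  0.02160154,
        1.34990621, -0.08848439]), 'joint_velocities': array([-0.00043642, -0.00225111,  0.00150775, -0.00138452, -0.0009641 ,
        0.00060224,  0.00073603]), 'tau': array([ 1.54737725e-03, -6.24545860e+01,  2.46878219e-02, -3.90718997e+01,
       -6.13767863e-02,  3.64577549e-02,  1.33019739e-04]), 'position': array([ 0.15623718, -0.60480627,  0.24081658]), 'tcp_rot': array([-3.11523220e+00, -3.95941774e-01,  3.50835987e-04]), 'force': array([-0.24443273,  0.8030112 , -0.09521214]), 'ft_torque': array([ 0.01888851, -0.02485759,  0.00928505]), 'grip_force': 0.0, 'finger_gap': 0.0868081423826554}
```

View pics/scene0.png

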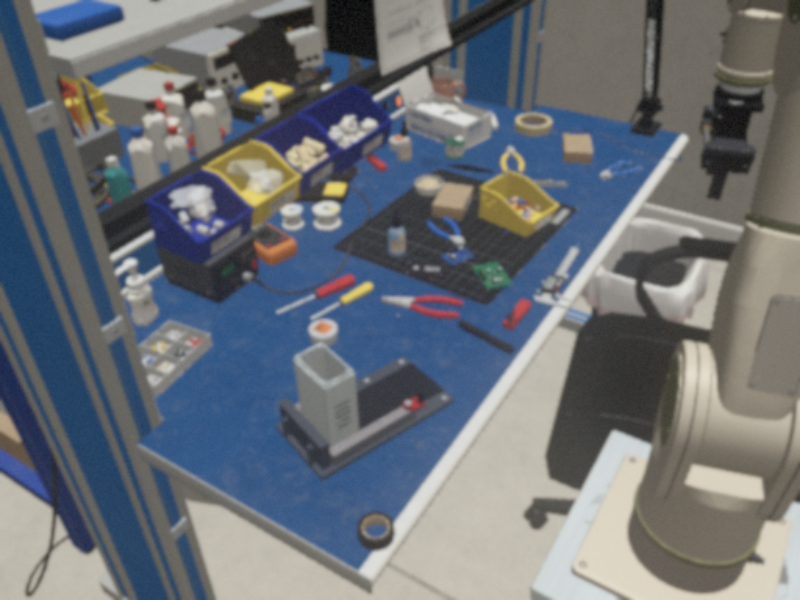

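View pics/top0.png

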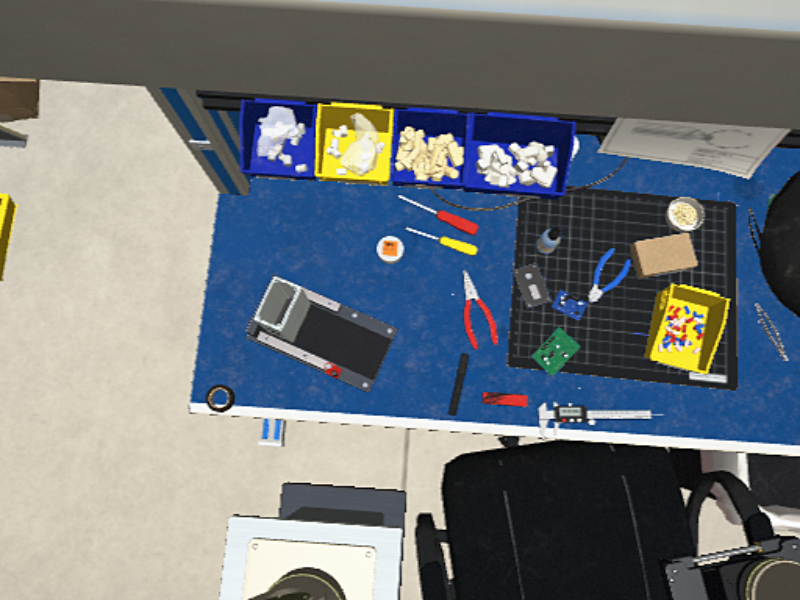

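The scene view shows the housing standing near the backstop at (325,395), with the red catch at (412,403). In the top view the fixture spans about (250,330) to (395,320), with the backstop at its left end and the catch at (333,370). I'll take a closer crop.

```bash
cat > h.py <<'E'
from plant import *
import cv2, numpy as np
from scipy.spatial.transform import Rotation as R
def ray(n,uv,z):
    m=camera_model(n);Rm=R.from_rotvec(m["rvec"]).as_matrix();c=-Rm.T@m["tvec"]
    d=Rm.T@np.array([(uv[0]-m["cx"])/m["fx"],(uv[1]-m["cy"])/m["fy"],1])
    return c+d*(z-c[2])/d[2]
def proj(n,P):
    m=camera_model(n);K=np.array([[m["fx"],0,m["cx"]],[0,m["fy"],m["cy"]],[0,0,1]])
    return cv2.projectPoints(np.array(P,float).reshape(-1,3),m["rvec"],m["tvec"],K,None)[0][:,0]
E
python3 - <<'E'
from h import *
a=camera("top")[160:262,145:270,::-1];b=camera("scene")[205:310,170:295,::-1]
cv2.imwrite("pics/top1.png",cv2.resize(a,None,fx=6,fy=5.88 if 0 else 6,interpolation=cv2.INTER_CUBIC)[:600])
cv2.imwrite("pics/sc1.png",cv2.resize(b,None,fx=5,fy=5,interpolation=cv2.INTER_CUBIC))
E
```

```text
(no output)
```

View pics/top1.png

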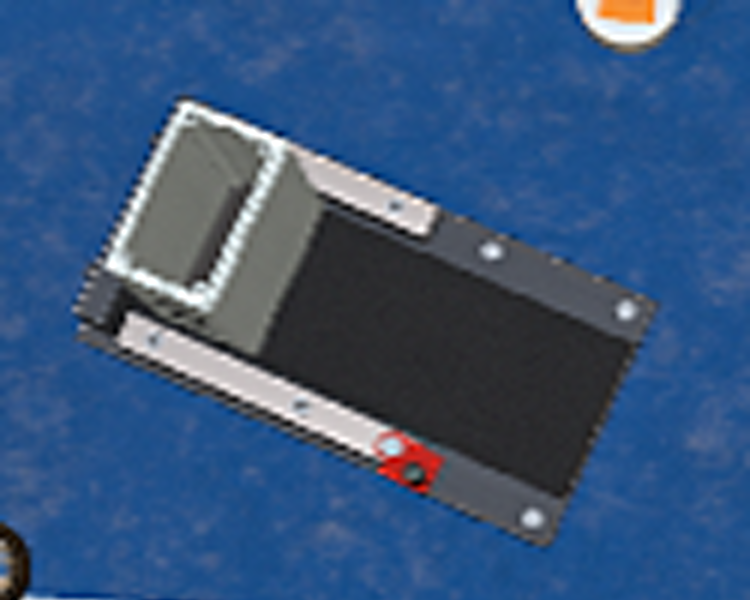

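View pics/sc1.png

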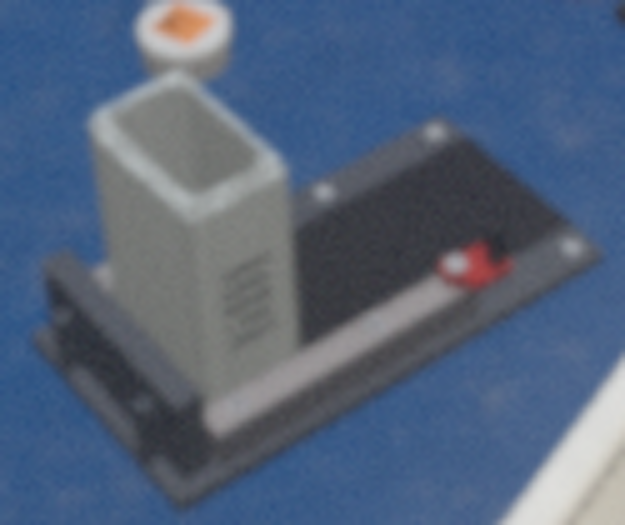

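In the zoomed top crop I read these points:
- Bed end corners: (640,342) and (565,497)
- Right guide end: (438,207) and (427,236)
- Catch pivot: (391,446)
- Catch post: about (415,473)
- Housing rim corners: (183,98), (287,150), (208,310), (107,262)

The scene crop agrees. The housing stands a little in front of the backstop.

Run:
```python
from h import *
n=lambda u,v:(145+(u+.5)/6-.5,160+(v+.5)/6-.5)
F=[((640,342),(-236,-43,12)),((565,497),(-236,43,12)),((438,207),(-120,-64,34)),((427,236),(-120,-46,34)),((391,446),(-150.5,55,42)),((125,313),(0,46,34))]
W=np.array([ray("top",n(*p),f[2]/1e3)[:2] for p,f in F]);A=np.array([f[:2] for _,f in F])/1e3
ca,cw=A.mean(0),W.mean(0);H=(A-ca).T@(W-cw)
th=np.arctan2(H[0,1]-H[1,0],H[0,0]+H[1,1]);M=np.array([[np.cos(th),-np.sin(th)],[np.sin(th),np.cos(th)]])
t=cw-M@ca;print("th",th,"t",t);print("res mm",np.round(1e3*(W-(A@M.T+t)),1).tolist())
f=lambda p:1e3*M.T@(p[:2]-t)
for p in[(183,98),(287,150),(208,310),(107,262)]:print("rim",np.round(f(ray("top",n(*p),.152)),1))
print("toe",[np.round(f(ray("top",n(*p),.012)),1) for p in[(322,205),(265,352)]])
p=f(ray("top",n(415,473),.067));print("post",p,"d",p-[-150.5,55])
# scene check with colour: catch red, rim corners
print("scene proj",[(np.round((q-[170,205])*5)).tolist() for q in proj("scene",[np.r_[M@np.array(a)/1e3+t,z] for a,z in[((-.1505e3,55),.042),((0,60),.062),((-236,-43),.012)]])])
```

```text
th 1.2349224521304594 t [0.53455329 0.11853556]
res mm [[-0.1, -2.2], [0.9, 1.0], [-0.8, 0.5], [1.1, -1.3], [-0.1, 1.4], [-1.0, 0.5]]
rim [-12.  -43.8]
rim [-65.7 -40.5]
rim [-64.6  40. ]
rim [-13.7  38.2]
toe [array([-61.6, -44.3]), array([-67.2,  35.5])]
post [-168.54771662   64.46922823] d [-18.04771662   9.46922823]
scene proj [[457.0, 261.0], [208.0, 387.0], [465.0, 129.0]]
```

move_arm --plan '[[[0.035,-0.038,0,-0.17],[0.07,-0.076,0,-0.34],[0.105,-0.114,0,-0.51],[0.141,-0.153,0,-0.68],[0.176,-0.191,0,-0.85],[0.211,-0.229,0,-1.02],[0.246,-0.267,0,-1.19],[0.281,-0.305,0,-1.36],[0.316,-0.343,0,-1.53],[0.352,-0.381,0,-1.7],[0.387,-0.42,0,-1.87],[0.422,-0.458,0,-2.04],[0.457,-0.496,0,-2.21],[0.492,-0.534,0,-2.38],[0.527,-0.572,0,-2.553],[0.527,-0.572,0,-2.553],[0.527,-0.572,0,-2.553]]]' --hand 0 --force 10

```text
clock: 2.33
position: [0.5233, 0.08, 0.2412]
tcp_rot: [-0.526, -3.096, 0.001]
force: [0.5, 0.5, 0.9]
finger_gap: 0.0005
grip_force: 0.0
```

move_arm --plan '[[[0,0.001,0.03,0],[0,0.001,0.055,0],[0,0.001,0.055,0]]]'

```text
clock: 2.7
position: [0.5227, 0.0796, 0.1853]
tcp_rot: [-0.529, -3.094, 0.003]
force: [-0.2, 0.9, 1.3]
finger_gap: 0.0003
grip_force: 0.0
```

```bash
cat >> h.py <<'E'
th=1.2349;M=np.array([[np.cos(th),-np.sin(th)],[np.sin(th),np.cos(th)]]);t=np.array([.5346,.1185])
def fx(p):return np.r_[M.T@(np.array(p[:2])-t),p[2]]
def shot(f):
    a=camera("top")[160:262,145:270,::-1];b=camera("scene")[185:310,170:295,::-1]
    cv2.imwrite(f,np.hstack([cv2.resize(a,(400,int(102*3.2))),cv2.resize(b,(400,400))[:326]]) if 0 else np.hstack([cv2.copyMakeBorder(cv2.resize(a,(400,326),interpolation=2),0,74,0,0,0),cv2.resize(b,(400,400),interpolation=2)]))
    s=get_state();print("fixture TCP mm",np.round(1e3*fx(s["position"]),1),"tip z",round(1e3*s["position"][2]-19,1),"F",np.round(s["force"],1),s["clock"])
E
python3 -c "
from h import *
shot('pics/a.png')"
```

```text
fixture TCP mm [-39.3  -2.5 187.4] tip z 168.4 F [0.5 1.1 0.5] 2.8
```

View pics/a.png

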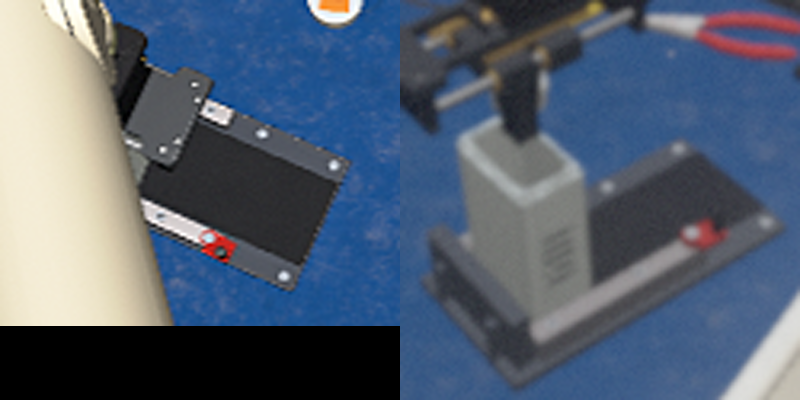

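The picture shows the closed fingertips at (520,138) in the right half, above the middle of the mouth at (520,155). I'll descend inside.

move_arm --plan '[[[0,0,0.015,0],[0,0,0.03,0],[0,0,0.045,0],[0,0,0.045,0]]]'

```text
clock: 3.3
position: [0.523, 0.0813, 0.14]
tcp_rot: [-0.524, -3.095, 0.001]
force: [0.3, 0.2, -0.9]
finger_gap: 0.0003
grip_force: 0.0
```

```bash
cat > plan.py <<'E'
# finger (30 thick) position vs tilt, toe at (X0,12)
import numpy as np
for d in(0,5,10,15,20,25,30,40,50,60,65,70,75,80,85,90):
    q=np.radians(d);s,c=np.sin(q),np.cos(q)
    print(d,"lowIn",np.round([-140*s+4*c,12+140*c+4*s],1),"upIn",np.round([-140*s+48*c,12+140*c+48*s],1),"lowOut",np.round([-140*s,12+140*c],1))
E
python3 plan.py; python3 -c "
from h import *
s=get_state();print(fx(s['position']),s['force'])"
```

```text
0 lowIn [  4. 152.] upIn [ 48. 152.] lowOut [ -0. 152.]
5 lowIn [ -8.2 151.8] upIn [ 35.6 155.7] lowOut [-12.2 151.5]
10 lowIn [-20.4 150.6] upIn [ 23.  158.2] lowOut [-24.3 149.9]
15 lowIn [-32.4 148.3] upIn [ 10.1 159.7] lowOut [-36.2 147.2]
20 lowIn [-44.1 144.9] upIn [ -2.8 160. ] lowOut [-47.9 143.6]
25 lowIn [-55.5 140.6] upIn [-15.7 159.2] lowOut [-59.2 138.9]
30 lowIn [-66.5 135.2] upIn [-28.4 157.2] lowOut [-70.  133.2]
40 lowIn [-86.9 121.8] upIn [-53.2 150.1] lowOut [-90.  119.2]
50 lowIn [-104.7  105.1] upIn [-76.4 138.8] lowOut [-107.2  102. ]
60 lowIn [-119.2   85.5] upIn [-97.2 123.6] lowOut [-121.2   82. ]
65 lowIn [-125.2   74.8] upIn [-106.6  114.7] lowOut [-126.9   71.2]
70 lowIn [-130.2   63.6] upIn [-115.1  105. ] lowOut [-131.6   59.9]
75 lowIn [-134.2   52.1] upIn [-122.8   94.6] lowOut [-135.2   48.2]
80 lowIn [-137.2   40.2] upIn [-129.5   83.6] lowOut [-137.9   36.3]
85 lowIn [-139.1   28.2] upIn [-135.3   72. ] lowOut [-139.5   24.2]
90 lowIn [-140.   16.] upIn [-140.   60.] lowOut [-140.   12.]
[-0.03891355 -0.00126776  0.13999372] [ 0.32377366  0.20144934 -0.90210973]
```

move_arm --plan '[[[0,-0.004,0,0],[0,-0.008,0,0],[0,-0.012,-0.001,0],[0,-0.016,-0.002,0],[0,-0.02,-0.003,0],[0,-0.023,-0.004,0],[0,-0.027,-0.005,0],[0,-0.03,-0.006,0],[0,-0.033,-0.007,0],[0,-0.036,-0.008,0],[0,-0.038,-0.008,0],[0,-0.04,-0.009,0],[0,-0.04,-0.009,0]]]'

```text
clock: 4.92
position: [0.5107, 0.0435, 0.1506]
tcp_rot: [0.525, 3.097, -0.0]
force: [0.6, 0.9, 1.1]
finger_gap: 0.0006
grip_force: 0.1
```

```bash
python3 -c "
from h import *
shot('pics/b.png')"
```

```text
fixture TCP mm [-78.5  -2.1 150.6] tip z 131.6 F [ 0.4  0.6 -0.3] 5.025
```

View pics/b.png

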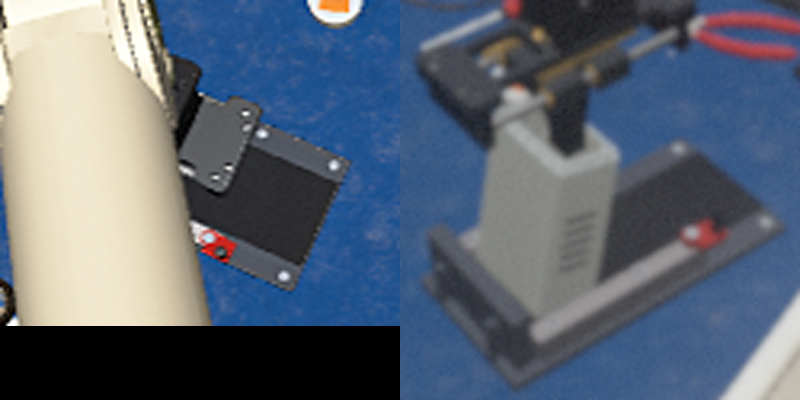

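The right half shows the housing tilting about 16° with the toe staying put and the fingers inside at (568,150). Continuing past the balance point.

move_arm --plan '[[[0,-0.004,0,0],[0,-0.008,0,0],[0,-0.012,0,0],[0,-0.015,0,0],[0,-0.018,0,0],[0,-0.021,0,0],[0,-0.024,0,0],[0,-0.027,0,0],[0,-0.03,0,0],[0,-0.033,0,0],[0,-0.037,0.001,0],[0,-0.041,0.001,0],[0,-0.045,0.002,0],[0,-0.049,0.003,0],[0,-0.053,0.004,0],[0,-0.057,0.005,0],[0,-0.061,0.006,0],[0,-0.065,0.008,0],[0,-0.065,0.008,0]]]'

```text
clock: 7.4
position: [0.4891, -0.0181, 0.1424]
tcp_rot: [-0.526, -3.097, 0.0]
force: [-0.2, -0.4, -0.7]
finger_gap: 0.0006
grip_force: 0.3
```

```bash
python3 -c "
from h import *
shot('pics/c.png')"
```

```text
fixture TCP mm [-143.5   -2.1  142.6] tip z 123.6 F [ 0.4 -1.5  0.8] 7.5
```

View pics/c.png

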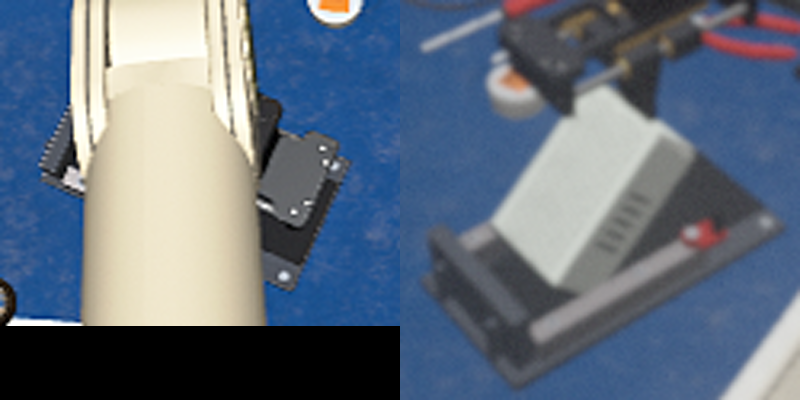

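The housing leans about 45°, held by the fingers at its upper rim (635,110). Continuing on the computed arc.

move_arm --plan '[[[0,-0.004,0.002,0],[0,-0.008,0.004,0],[0,-0.012,0.006,0],[0,-0.016,0.009,0],[0,-0.02,0.012,0],[0,-0.023,0.015,0],[0,-0.026,0.017,0],[0,-0.029,0.02,0],[0,-0.033,0.023,0],[0,-0.036,0.026,0],[0,-0.039,0.029,0],[0,-0.042,0.032,0],[0,-0.045,0.035,0],[0,-0.048,0.039,0],[0,-0.051,0.043,0],[0,-0.054,0.047,0],[0,-0.057,0.05,0],[0,-0.059,0.053,0],[0,-0.059,0.053,0]]]'

```text
clock: 9.88
position: [0.4697, -0.0736, 0.0894]
tcp_rot: [-0.525, -3.097, 0.0]
force: [-0.2, -2.1, -0.7]
finger_gap: 0.0003
grip_force: 1.0
```

```bash
python3 -c "
from h import *
shot('pics/d.png')"
```

```text
fixture TCP mm [-202.6   -2.2   89.6] tip z 70.6 F [-0.9 -1.8 -0.6] 9.975
```

View pics/d.png

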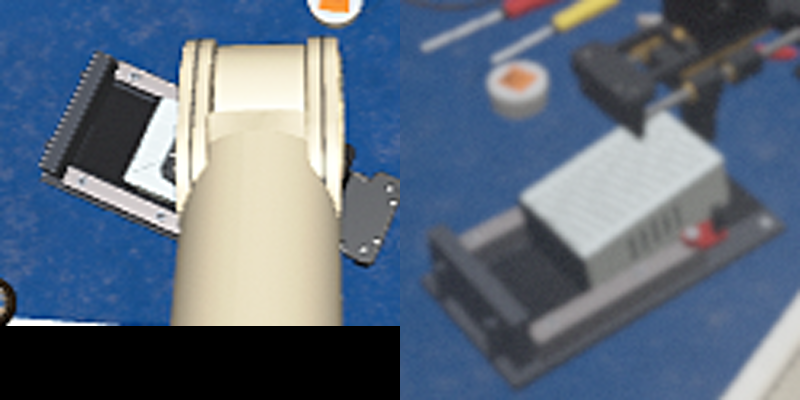

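About 75° now, with the force at a mild 2 N. Easing the rest down slowly.

move_arm --plan '[[[0,-0.001,0.001,0],[0,-0.002,0.003,0],[0,-0.003,0.005,0],[0,-0.004,0.006,0],[0,-0.005,0.008,0],[0,-0.006,0.009,0],[0,-0.007,0.011,0],[0,-0.008,0.013,0],[0,-0.009,0.014,0],[0,-0.01,0.016,0],[0,-0.011,0.017,0],[0,-0.012,0.019,0],[0,-0.013,0.021,0],[0,-0.014,0.022,0],[0,-0.015,0.024,0],[0,-0.016,0.026,0],[0,-0.017,0.028,0],[0,-0.018,0.029,0],[0,-0.019,0.029,0],[0,-0.02,0.029,0]]]'

```text
clock: 12.48
position: [0.4633, -0.0924, 0.0606]
tcp_rot: [0.525, 3.097, -0.0]
force: [-0.6, -0.1, -0.1]
finger_gap: 0.0003
grip_force: 0.0
```

move_arm --plan '[[[0,-0.001,0,0],[0,-0.002,0,0],[0,-0.003,0,0],[0,-0.004,0,0],[0,-0.005,0,0],[0,-0.005,0,0]]]'

```text
clock: 13.22
position: [0.4616, -0.0971, 0.0606]
tcp_rot: [0.525, 3.097, -0.0]
force: [0.7, 0.4, 0.3]
finger_gap: 0.0003
grip_force: 0.0
```

```bash
python3 -c "
from h import *
shot('pics/e.png')"
```

```text
fixture TCP mm [-227.5   -2.1   60.5] tip z 41.5 F [-0.8 -0.1 -0.2] 13.325
```

View pics/e.png

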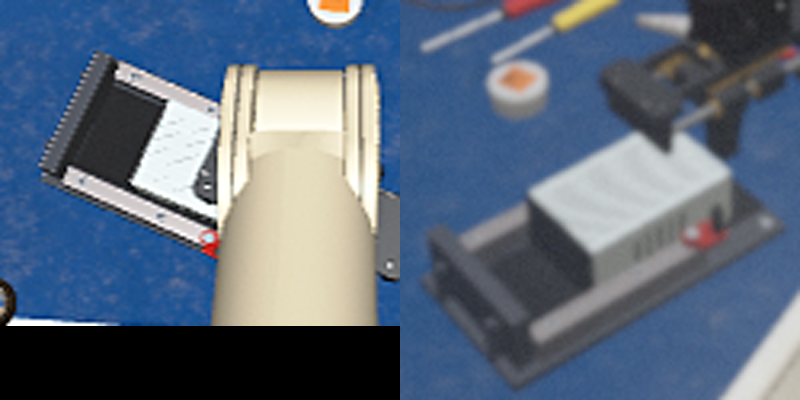

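The housing lies flat on the bed, its mouth near (735,185), with the fingers clear in front. Next I lower the tips and push it toward the backstop.

move_arm --plan '[[[0,0,0.008,0],[0,0,0.016,0],[0,0.004,0.016,0],[0,0.008,0.016,0],[0,0.012,0.016,0],[0,0.016,0.016,0],[0,0.02,0.016,0],[0,0.024,0.016,0],[0,0.028,0.016,0],[0,0.032,0.016,0],[0,0.036,0.016,0],[0,0.04,0.016,0],[0,0.044,0.016,0],[0,0.048,0.016,0],[0,0.052,0.016,0],[0,0.056,0.016,0],[0,0.06,0.016,0],[0,0.063,0.016,0],[0,0.066,0.016,0],[0,0.067,0.016,0]]]'

```text
clock: 15.82
position: [0.4838, -0.0336, 0.0446]
tcp_rot: [0.525, 3.097, -0.0]
force: [-1.2, -4.8, 4.2]
finger_gap: 0.0003
grip_force: 3.0
```

move_arm --plan '[[[0,0.001,0,0],[0,0.002,0,0],[0,0.003,0,0],[0,0.004,0,0],[0,0.005,0,0],[0,0.006,0,0],[0,0.006,0,0]]]'

```text
clock: 16.7
position: [0.4857, -0.0281, 0.0446]
tcp_rot: [0.525, 3.097, -0.0]
force: [-1.8, -4.4, 2.5]
finger_gap: 0.0006
grip_force: 2.6
```

```bash
python3 -c "
from h import *
s=get_state();print(1e3*fx(s['position']),s['force'],s['force'][:2]@M)"
```

```text
[-154.56449118   -2.14188523   44.5676086 ] [-1.77340579 -4.40875577  2.45366792] [-4.74691565  0.22110504]
```

move_arm --plan '[[[0,0.001,0,0],[0,0.002,0,0],[0,0.002,0,0]]]'

```text
clock: 17.08
position: [0.4863, -0.0262, 0.0446]
tcp_rot: [0.525, 3.097, -0.0]
force: [-1.5, -5.0, 3.5]
finger_gap: 0.0006
grip_force: 2.7
```

move_arm --plan '[[[0,0.001,0,0],[0,0.002,0,0],[0,0.002,0,0]]]'

```text
clock: 17.45
position: [0.4869, -0.0245, 0.0445]
tcp_rot: [-0.525, -3.097, 0.0]
force: [-2.6, -4.2, 3.9]
finger_gap: 0.0005
grip_force: 3.2
```

move_arm --plan '[[[0,0.001,0,0],[0,0.002,0,0],[0,0.003,0,0],[0,0.003,0,0]]]'

```text
clock: 17.95
position: [0.487, -0.0243, 0.0445]
tcp_rot: [-0.528, -3.095, 0.006]
force: [-6.6, -15.2, 10.9]
finger_gap: 0.0005
grip_force: 8.9
```

```bash
python3 -c "
from h import *
shot('pics/f.png')"
```

```text
fixture TCP mm [-150.5   -2.1   44.5] tip z 25.5 F [ -7.2 -15.   10.5] 18.05
```

View pics/f.png

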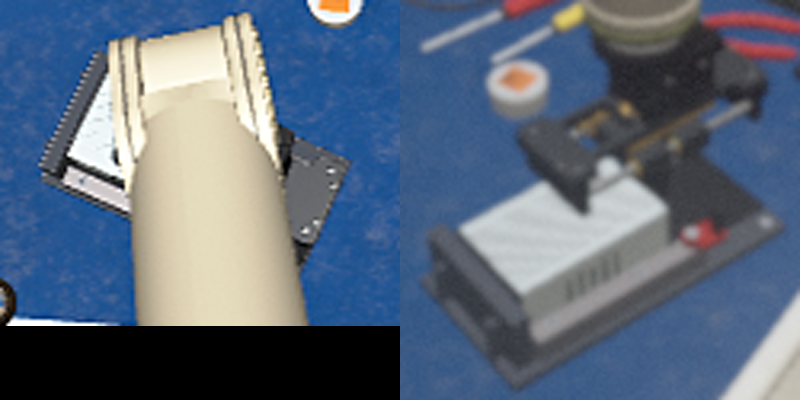

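The housing is home: the force rose to 16 N and the rear panel is at the backstop around (455,245). I'll back off, rise, and go to the far side of the catch post.

move_arm --plan '[[[0,-0.012,0,0],[0,-0.024,0,0],[0,-0.024,-0.03,0],[0,-0.024,-0.06,0],[0.03,-0.024,-0.065,0],[0.06,-0.024,-0.065,0],[0.088,-0.024,-0.065,0],[0.088,-0.024,-0.065,0],[0.088,-0.024,-0.065,0]]]'

```text
clock: 19.18
position: [0.3975, -0.0154, 0.1097]
tcp_rot: [0.525, 3.096, -0.0]
force: [0.6, -0.5, 0.3]
finger_gap: 0.0003
grip_force: 0.0
```

```bash
python3 -c "
from h import *
s=get_state();print(1e3*fx(s['position']),s['tcp_rot'])
i=camera('scene');h=cv2.cvtColor(i,cv2.COLOR_RGB2HSV)[225:300,250:330]
k=cv2.inRange(h,(0,140,80),(8,255,255))|cv2.inRange(h,(172,140,80),(180,255,255));y,x=np.nonzero(k)
c=(x.mean()+250,y.mean()+225);print(len(x),c,1e3*fx(ray('scene',c,.042)))
cv2.imwrite('pics/g.png',cv2.resize(i[185:310,170:320,::-1],None,fx=5,fy=4.8,interpolation=2))"
```

```text
[-171.62422009   85.29252268  109.71170235] [ 5.24976624e-01  3.09640767e+00 -1.03243448e-04]
4 (np.float64(265.25), np.float64(259.0)) [-153.81148115   65.49803039   42.        ]
```

View pics/g.png

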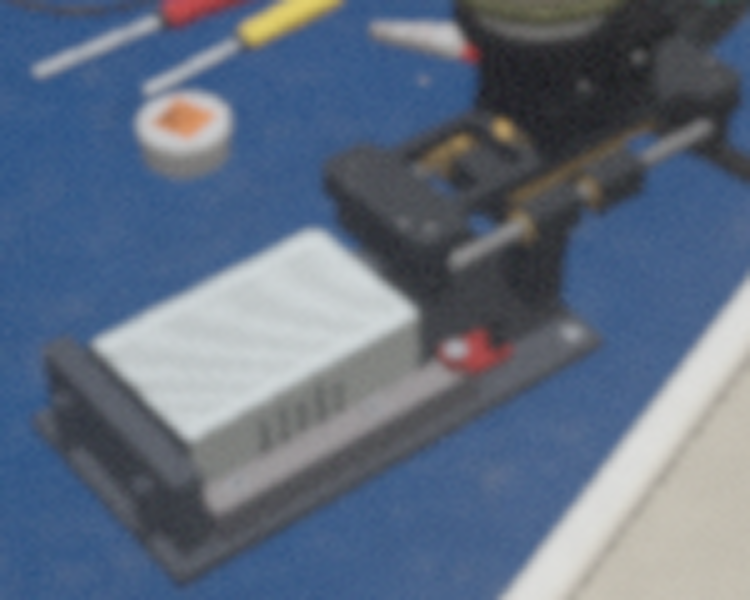

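The housing is flat and home against the backstop (top edge from (95,345) to (415,320)). The catch is still open at (470,350). Next: lower beside the post and sweep it toward -y.

move_arm --plan '[[[0,0,0.02,0],[0,0,0.041,0],[0,0,0.041,0]]]'

```text
clock: 19.6
position: [0.3964, -0.0148, 0.0675]
tcp_rot: [-0.524, -3.095, -0.002]
force: [0.2, 0.5, 0.5]
finger_gap: 0.0001
grip_force: 0.0
```

move_arm --plan '[[[-0.003,0,0,0],[-0.006,0,0,0],[-0.009,0,0,0],[-0.012,0,0,0],[-0.015,0,0,0],[-0.018,0,0,0],[-0.021,0,0,0],[-0.024,0,0,0],[-0.027,0,0,0],[-0.027,0,0,0]]]'

```text
clock: 20.85
position: [0.4227, -0.0238, 0.0685]
tcp_rot: [0.524, 3.097, 0.001]
force: [-0.8, 1.8, 0.0]
finger_gap: 0.0004
grip_force: 1.0
```

```bash
python3 -c "
from h import *
s=get_state();print(1e3*fx(s['position']),s['force'][:2]@M,s['force'])"
```

```text
[-171.20834927   58.77672111   68.51128312] [1.40336347 1.33812255] [-0.80077149  1.76600283  0.03244833]
```

move_arm --plan '[[[0.003,0,0,0],[0.003,-0.013,0,0],[0.003,-0.026,0,0],[-0.01,-0.026,0,0],[-0.021,-0.026,0,0],[-0.021,-0.026,0,0],[-0.021,-0.022,0,0],[-0.021,-0.019,0,0],[-0.021,-0.016,0,0],[-0.021,-0.013,0,0],[-0.021,-0.01,0,0],[-0.021,-0.008,0,0],[-0.021,-0.006,0,0],[-0.021,-0.005,0,0],[-0.021,-0.005,0,0]]]'

```text
clock: 22.72
position: [0.4406, -0.0358, 0.0685]
tcp_rot: [-0.525, -3.097, 0.0]
force: [1.0, -0.9, 0.1]
finger_gap: 0.0004
grip_force: 0.2
```

```bash
python3 -c "
from h import *
s=get_state();print(1e3*fx(s['position']),s['force'][:2]@M,s['force'])"
```

```text
[-176.65021879   37.89343146   68.5179223 ] [-0.51079785 -1.2073409 ] [ 0.97150205 -0.88021035  0.12655918]
```

move_arm --plan '[[[0,0.001,0,0],[0,0.002,0,0],[0,0.003,0,0],[0,0.004,0,0],[0,0.004,0,0]]]'

```text
clock: 23.35
position: [0.4426, -0.0345, 0.0688]
tcp_rot: [0.528, 3.095, -0.004]
force: [2.8, -11.3, -1.1]
finger_gap: 0.0005
grip_force: 5.0
```

```bash
python3 -c "
from h import *
s=get_state();print(1e3*fx(s['position']),s['force'][:2]@M,s['force'])"
```

```text
[-174.80603199   36.37753263   68.78920582] [-9.70503692 -6.3387142 ] [  2.78554575 -11.252012    -1.05026235]
```

move_arm --plan '[[[0,0.001,0,0],[0,0.002,0,0],[0,0.002,0,0]]]'

```text
clock: 23.72
position: [0.4438, -0.0338, 0.0689]
tcp_rot: [0.529, 3.093, -0.006]
force: [5.8, -16.5, -2.9]
finger_gap: 0.0004
grip_force: 6.8
```

```bash
python3 -c "
from h import *
s=get_state();print(1e3*fx(s['position']),s['force'][:2]@M,s['force'])"
```

```text
[-173.74052492   35.55032674   68.94769136] [-13.63137004 -10.89190743] [  5.7901045  -16.4597262   -2.90065591]
```

move_arm --plan '[[[0,-0.01,0,0],[0,-0.03,0,0],[0,-0.04,-0.03,0],[0,-0.04,-0.08,0],[0,-0.09,-0.12,0],[0,-0.14,-0.15,0],[0,-0.19,-0.15,0],[0,-0.24,-0.15,0],[0,-0.28,-0.15,0],[0,-0.28,-0.15,0]]]'

```text
clock: 24.98
position: [0.3488, -0.2965, 0.2181]
tcp_rot: [-0.532, -3.096, -0.001]
force: [0.3, 0.4, -0.2]
finger_gap: 0.0005
grip_force: 0.0
```

```bash
python3 -c "
from h import *
s=get_state();print(1e3*fx(s['position']),s['force'])
for n,(r,c) in {'top':((200,262),(185,262)),'scene':((235,290),(240,300))}.items():
    h=cv2.cvtColor(camera(n),cv2.COLOR_RGB2HSV)[r[0]:r[1],c[0]:c[1]]
    k=cv2.inRange(h,(0,110,60),(10,255,255))|cv2.inRange(h,(168,110,60),(180,255,255));y,x=np.nonzero(k)
    P=np.array([1e3*fx(ray(n,(a+c[0],b+r[0]),.042)) for a,b in zip(x,y)])
    if len(P):print(n,len(P),P.mean(0).round(1),P.min(0).round(1),P.max(0).round(1))
    h=cv2.cvtColor(camera(n),cv2.COLOR_RGB2HSV)
# housing top (z=64) bright, low saturation
i=camera('top');h=cv2.cvtColor(i,cv2.COLOR_RGB2HSV);P=[]
for v in range(165,255):
  for u in range(148,250):
    p=1e3*fx(ray('top',(u,v),.064))
    if -170<p[0]<30 and -44<p[1]<44 and h[v,u,1]<60 and h[v,u,2]>110:P.append(p)
P=np.array(P);print('housing top',len(P),np.percentile(P,[2,50,98],axis=0).round(1).tolist())
"
```

```text
[-453.00429611   38.59255625  218.07768128] [ 0.30000498  0.4423143  -0.19006379]
top 57 [-156.6   45.5   42. ] [-170.4   31.1   42. ] [-144.8   62.    42. ]
scene 34 [-153.1   43.4   42. ] [-162.4   32.2   42. ] [-142.5   59.8   42. ]Traceback (most recent call last):
  File "<string>", line 14, in <module>
    p=1e3*fx(ray('top',(u,v),.064))
             ~~~^^^^^^^^^^^^^^^^^^
  File "h.py", line 5, in ray
    m=camera_model(n);Rm=R.from_rotvec(m["rvec"]).as_matrix();c=-Rm.T@m["tvec"]
ValueError: time passes only in moves, steps and waits
```

```bash
python3 -c "
from h import *
def m(i,r,c,n):
    h=cv2.cvtColor(i,cv2.COLOR_BGR2HSV)[r[0]:r[1],c[0]:c[1]]
    k=cv2.inRange(h,(0,110,60),(10,255,255))|cv2.inRange(h,(168,110,60),(180,255,255));y,x=np.nonzero(k)
    P=np.array([1e3*fx(ray(n,(a+c[0],b+r[0]),.042)) for a,b in zip(x,y)])[:,:2];d=P.mean(0)-[-150.5,55];print(n,len(P),d.round(1),'angle',np.degrees(np.arctan2(d[1],d[0])).round(1)%360)
    return P
full=np.zeros((384,512,3),np.uint8);t1=cv2.imread('pics/top1.png');s=cv2.resize(t1,(125,100),interpolation=cv2.INTER_AREA);full[160:260,145:270]=s
m(full,(200,262),(185,262),'top')
full[:]=0;s1=cv2.imread('pics/sc1.png');full[205:310,170:295]=cv2.resize(s1,(125,105),interpolation=cv2.INTER_AREA)
m(full,(235,290),(240,300),'scene')
T=camera('top')[:,:,::-1].copy();S=camera('scene')[:,:,::-1].copy()
P=m(T,(200,262),(185,262),'top');m(S,(235,290),(240,300),'scene')
g=T[225:252,195:225].max(2);print(proj('top',[np.r_[M@np.array([-.1585,.037])+t,.067],np.r_[M@np.array([-.1505,.055])+t,.042]]));print(g[:, :])
"
```

```text
top 51 [-11.8   4.4] angle 159.5
scene 43 [-7.4  8.4] angle 131.1
top 57 [-6.1 -9.5] angle 237.1
scene 36 [ -2.7 -11.8] angle 257.3
[[214.54457751 228.20343856]
 [210.25521951 233.89358343]]
[[223 178  95  40  21  35  74  99  97 126 219 255 228 252 217 236 255 173
   27  37  42  44  44  44  46  46  46  47  46  45]
 [212 210 230 186 100  48  41  26  35  70  93 134 113 124 179 231 206 104
   17  27  41  48  46  45  46  46  43  46  46  44]
 [100 156 198 208 229 234 141  50  37  28  35  75 101 110 104 148 124  60
  178 251 164  49  46  44  47  45  45  45  46  47]
 [203 207 202 203 204 206 226 223 153  69  37  25  38  87  66  68  42 203
  221 130 100  65  41  46  46  47  45  46  48  42]
 [174 192 206 204 201 201 202 208 213 226 176  94  40  26  31  37 127 185
  162  85  80  72 150 101  45  42  44  43  45  42]
 [236 228 215 210 206 207 204 203 201 206 212 226 187 114  67 134 189 195
  161  93 109 110 100 193 128  49  46  44  44  44]
 [ 45 158 224 229 219 210 208 207 205 205 203 207 212 234 223 201 190 188
  195 145  81  44  30 116  81  48  45  45  45  43]
 [ 94  73  52  93 199 244 228 211 
[... 1766 characters left out ...]
134 135 136 137 137 136
  138 139 138 139 137 137 138 134 138 142 110  71]
 [136 135 134 134 137 141 138 135 136 134 135 133 136 137 137 138 139 137
  140 141 137 139 137 139 135 134 135 140 141 143]
 [134 135 132 138 141 137 138 139 135 136 138 139 139 137 137 139 138 140
  142 140 134 136 136 139 136 133 138 136 138 139]
 [135 136 136 135 137 138 142 141 139 139 139 137 135 138 139 138 140 140
  141 138 137 136 137 137 132 133 139 139 137 138]
 [134 136 136 136 137 137 141 141 140 140 138 136 138 139 135 139 141 143
  140 141 137 134 138 140 135 136 137 139 136 138]
 [136 134 137 141 140 139 140 143 143 140 139 142 143 140 136 141 141 139
  139 139 136 137 139 137 135 136 138 137 141 141]]
```

The post measures about 0.2 rad short of shut, and the push direction was oblique. I'll push again from further +y so that the force turns the catch fully.

move_arm --plan '[[[0.007,0.05,0,0],[0.007,0.1,0,0],[0.007,0.15,0,0],[0.007,0.2,0,0],[0.007,0.245,0,0],[0.007,0.245,0.05,0],[0.007,0.245,0.1,0],[0.007,0.245,0.15,0],[0.007,0.245,0.15,0],[0.007,0.255,0.15,0],[0.007,0.263,0.15,0],[0.007,0.267,0.15,0],[0.007,0.27,0.15,0],[0.007,0.272,0.15,0],[0.007,0.274,0.15,0],[0.007,0.276,0.15,0],[0.007,0.276,0.15,0]]]'

```text
clock: 27.45
position: [0.4347, -0.0314, 0.0685]
tcp_rot: [-0.525, -3.097, -0.0]
force: [0.1, -1.1, 0.2]
finger_gap: 0.0007
grip_force: 0.0
```

```bash
python3 -c "
from h import *
s=get_state();print(1e3*fx(s['position']),s['force'][:2]@M,s['force'])"
```

```text
[-174.45612324   44.92226694   68.5112871 ] [-1.03149246 -0.4374738 ] [ 0.07302974 -1.11804592  0.21891879]
```

move_arm --plan '[[[0,0.001,0,0],[0,0.002,0,0],[0,0.003,0,0],[0,0.003,0,0]]]'

```text
clock: 27.95
position: [0.4361, -0.0302, 0.0686]
tcp_rot: [0.527, 3.096, -0.002]
force: [2.4, -7.5, -1.5]
finger_gap: 0.0005
grip_force: 3.0
```

```bash
python3 -c "
from h import *
s=get_state();print(1e3*fx(s['position']),s['force'][:2]@M,s['force'])"
```

```text
[-172.80908017   43.99432061   68.63916258] [-6.27440313 -4.78212672] [ 2.44673798 -7.50002292 -1.4588671 ]
```

move_arm --plan '[[[-0.002,0,0,0],[-0.004,0.001,0,0],[-0.006,0.001,0,0],[-0.008,0.002,0,0],[-0.01,0.002,0,0],[-0.011,0.002,0,0],[-0.011,0.002,0,0]]]'

```text
clock: 28.82
position: [0.4464, -0.0306, 0.0683]
tcp_rot: [-0.525, -3.097, 0.0]
force: [-3.2, -3.3, -1.8]
finger_gap: 0.0006
grip_force: 2.0
```

```bash
python3 -c "
from h import *
s=get_state();print(1e3*fx(s['position']),s['force'][:2]@M,s['force'])"
```

```text
[-169.81720187   34.09223726   68.34818318] [-4.19086459  1.96208761] [-3.23381091 -3.30992458 -1.79097004]
```

move_arm --plan '[[[-0.001,0.001,0,0],[-0.002,0.002,0,0],[-0.003,0.003,0,0],[-0.004,0.004,0,0],[-0.004,0.004,0,0]]]'

```text
clock: 29.45
position: [0.4485, -0.0307, 0.0676]
tcp_rot: [-0.527, -3.09, 0.008]
force: [-15.8, -12.6, 7.9]
finger_gap: 0.0003
grip_force: 8.6
```

```bash
python3 -c "
from h import *
s=get_state();print(1e3*fx(s['position']),s['force'][:2]@M,s['force'])"
```

```text
[-169.20207661   32.12237182   67.56007609] [-17.10194868  10.79207014] [-15.82602597 -12.58897647   7.88383535]
```

move_arm --plan '[[[0,-0.01,0,0],[0,-0.03,0,0],[0,-0.04,-0.03,0],[0,-0.04,-0.08,0],[0,-0.09,-0.12,0],[0,-0.14,-0.15,0],[0,-0.19,-0.15,0],[0,-0.24,-0.15,0],[0,-0.28,-0.15,0],[0,-0.28,-0.15,0]]]'

```text
clock: 30.7
position: [0.359, -0.295, 0.2188]
tcp_rot: [0.531, 3.094, -0.001]
force: [0.4, 0.6, 0.2]
finger_gap: 0.0002
grip_force: 0.0
```

```bash
python3 -c "
from h import *
T=camera('top')
print(T[225:236,207:222].max(2));print(T[225:236,207:222,0].astype(int)-T[225:236,207:222,1])
for a in(0,.1,.2):
    q=np.radians(246)-a;print(a,proj('top',[np.r_[M@(np.array([-.1505+.0197*np.cos(q),.055+.0197*np.sin(q)]))+t,.067]]))
"
```

```text
[[225 251 219 239 255 180  30  38  42  46  45  41  44  47  44]
 [112 125 180 238 182 155 106  48  44  45  45  46  47  47  45]
 [102 109 111 106 171 200 152  79  55  33  42  44  46  45  45]
 [ 39  88  70 141 186 158  88  89 107 107 127  75  48  45  46]
 [ 39  28  25 165 193 197 123 110 105  56 130  91  47  45  42]
 [185 118 141 186 190 192 131  36  13 116  80  43  47  43  41]
 [214 191 183 189 186 188 196 168 113 144  92  46  45  46  47]
 [211 188 184 173 177 181 185 193 207 118  43  45  47  45  44]
 [205 188 205 232 187 184 183 190 199 114  41  39  42  41  43]
 [205 208 227 225 201 189 188 196 118  93 107  77  57  46  40]
 [224 172 194 237 150 125 196 212 128 104  99  99 101  93  67]]
[[-15 -11 -14  -7   0 -25  -9  -2  -2   1   0   0   0   1   1]
 [ -3  -4 -13 -27  41 136  75  10  -8  -3  -2  -1   0   1   0]
 [ -1  -3 -11  10 119 174 117  26  14   8  -7  -7  -3   0  -2]
 [ -2  -5 -17  92 147 132  27 -16  -8  48  93  36  -5  -2   0]
 [ -3  -7 -23 134 157 162  45 -17 -12   5 101  50  -6   0   2]
 [  3 -14  85 150 151 154 104  23  -9  91  49 -12  -5  -2   0]
 [  2 -11  86 166 152 149 155 132  88 108  52  -9   0   1  -1]
 [ -2  69  90  64 117 156 150 150 164  82 -14  -4  -1   0  -1]
 [ 32  39 -10 -34  23 111 150 152 163  72 -12  -2   0   1   1]
 [ 60   9 -23 -26  -1  87 160 160  74 -17 -11  -6  -2   0   0]
 [ 56  90  -5 -33  17 100 170 182  48 -18  -6  -5  -5  -4  -3]]
0 [[214.54816577 228.20619231]]
0.1 [[214.97846569 228.73169398]]
0.2 [[215.35319328 229.29863692]]
```

```bash
python3 -c "
from plant import *
print(close_job())"
```

```text
the job is handed in; nothing more can be done
None
```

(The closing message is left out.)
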